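# Knock a seized tart-tin ring down off its base

## Task

The copper ring of the tart tin has seized on its loose base: take the wooden pounding mallet and work the ring down with light, slow taps on its two side lugs, alternating sides so that it never tips far, until it lies fully down and flat on the round walnut board. Then stand the mallet gently back upright on its slate coaster. Touch the ring only with the mallet, and leave everything else on the counter as it is.

Things in the scene. Friction and masses are not known exactly. Their poses are not given: they have to be found in the camera images.
- stand: Fixed: a round walnut board (314 mm across, 20 mm thick), on it an upturned blue dish and on top of that the tin's aluminium base disc (188 mm across, its top 54 mm above the counter). Origin on the counter at the board's centre, z up; its y axis points from lug_b to lug_a.
- ring: Copper tart-tin ring, 200 mm across, 30 mm tall, seized around the base disc. It moves only straight down and tips about the stand's x axis, and stays where left. Origin: centre of its lower edge, at 43 to 46 mm height at the start, 20 mm when home on the board. Tipped over 0.06 rad (one lug about 15 mm below the other) it jams and is spoilt; blows above 30 N dent it.
- lug_a (a point): Centre of the flat top of the copper lug on the stand's +y side, 125 mm from the ring's axis; 52 mm along the stand's x, 54 mm along y, flush with the rim. It is 50 mm above the counter when fully down: there a cork pad on the board stops it, giving about 1 mm at 15 N.
- lug_b (a point): The same on the stand's -y side. At the start the lug tops are 70 to 79 mm high and may differ by 5 mm. Either lug starts to give at about 5 N and resists more the faster it is driven (about 8 N at 30 mm/s). Driving one lug down lowers the ring by about half as much and tips it, the other lug staying about level.
- mallet: Wooden pounding mallet standing upright on its coaster, 140 mm tall, about 0.3 kg: below a cylindrical head 46 mm across and 50 mm tall with a brass band, above it a round handle 24 mm across up to 140 mm. It taps with its flat underside. Origin at the centre of the underside, z up along the handle.
- coaster: Fixed round dark slate coaster, 104 mm across and 8 mm thick; origin at the centre of its underside on the counter, so the mallet's origin is 8 mm above it.
- fruit_bowl: Small walnut bowl of peaches, 130 mm across, about 75 mm tall; leave alone. Origin at the centre of its underside.
- mug: White mug, 76 mm across, 85 mm tall; leave alone. Origin at the centre of its underside.
- cutter: Steel cookie-cutter ring, 64 mm across, 25 mm tall, left standing on the tin's base disc (top about 79 mm above the counter), beside the line between the lugs, on the stand's +x side; leave it there. Origin at the centre of its underside.
- ramekin: White ramekin, 80 mm across, 45 mm tall; leave alone. Origin at the centre of its underside.
There are look-alikes about, which are no part of the job. What is shaped like the mallet but blue is not meant.

How it is judged (in metres and radians):
On the way, in this order (a step that is already met when the one before it is completed fails the run):
1. the mallet is lifted off its coaster (height (world z) of mallet above 0.03 m), for 0.2 s.
2. the ring is fully down on the board on both sides (both lug tops lower than 53 mm) (height (world z) of each of lug_a, lug_b below 0.053 m), for 0.2 s.
At the end, for the whole second after the job is handed in: The ring is fully down on the walnut board, both lug tops lower than 53 mm above the counter (50 mm is home), and the mallet stands still, upright within 0.1 rad and released on the slate coaster, its centre within 30 mm of the coaster's (all of step 2 and horizontal distance between mallet and coaster below 0.03 m and height (world z) of mallet between 0.005 and 0.011 m and angle between mallet's own z axis and vertical below 0.1 rad and linear speed of mallet below 0.02 m/s); the robot touches nothing.
It fails at once if the ring tips by more than 0.06 rad (angle between the z axis of ring and the z axis of stand, either way round above 0.06 rad).
It fails at once if the mallet strikes the ring with more than 30 N (contact force between mallet and ring above 30 N).
It fails at once if the robot itself touches the ring (more than 1 N) (contact force between any of the fingers, the arm and ring above 1 N).
It fails at once if the mallet is dropped (faster than 0.4 m/s within 20 mm of the counter) (height (world z) of mallet below 0.02 m and linear speed of mallet above 0.4 m/s).
It fails at once if another thing on the counter is moved by more than 20 mm (distance of any of fruit_bowl, mug, cutter, ramekin from where it was at the start of the episode above 0.02 m).
It also fails if it takes over 72 s, if anything falls off the work surface, if the arm or the gripper's body presses on something with over 40 N, if the wrist force passes 120 N, or if a joint passes its speed limit or range.

## Robot

A 6-joint arm with a two-finger parallel gripper is mounted at the origin on the work surface. World frame = base frame: x ahead of the robot, y to its left, z up, the work surface at z = 0. Lengths are in mm, angles in degrees, forces in N, time in s.
With the tool pointing down it reaches from about 300 to 850 mm from the base axis. Payload 4.2 kg.
Tool frame: the origin (TCP) lies midway between the tips of the shut fingers; the grasp point (between the pads) lies 19 mm behind it; z points along the fingers, y is the line along which they close (so a half turn about z gives the same grasp; the last joint's range is limited). The gripper opens to 91 mm and grips with 3 to 60 N. Pads are 32 mm wide; open, the fingers measure 118 mm over their backs; the gripper's body (76 mm by 178 mm) begins 60 mm behind the grasp point.
Start: joints at [-69.672, 18.312, 89.639, -0, 72.044, -1.146], TCP at [210.504, -535.099, 213.976] pointing down, gripper open.
Joint ranges: [-177.97, 177.97], [-48.28, 115.42], [12.27, 149.76], [-77.06, 257.06], [2.81, 150.46], [-146.56, 146.56]. Speed limits (degrees/s): [147.25, 147.25, 180, 180, 180, 180].

## Interface

Orientations are given as [roll, pitch, yaw] about the fixed x, y, z axes, in that order (R = Rz(yaw) Ry(pitch) Rx(roll)).
In Python, from workcell import env gives the robot as it stands.
- The arm moves only by the shell command python3 -m jog 'ROWS' [FORCE]. ROWS is a JSON object of lists of equal length, an entry for each row: "jaw": the finger opening in mm, from 0 to 91.2; "slide": the shift along the tool's x, y, z in units of 30 mm (1.0 is 30 mm), a list of three; "spin": the turn about the tool's z in units of 8 degrees (1.0 is 8 degrees). In form: {"jaw": [jaw, ...], "slide": [[dx, dy, dz], ...], "spin": [spin, ...]}. A call has 1 to 10 rows; each row shifts and turns the commanded pose from where the row before left it, along the tool's axes as they then stand; what a row does not reach is not made up. A row lasts 1/10 s, in which the tool goes at most 50 mm and 8.59 degrees, less where a joint would pass 70% of its speed; a pose out of reach is approached as far as the arm can. A call is refused whole if a number of a shift passes 1 or a number of a turn 1, either way. A call with a gripper value outside its range is refused whole. The fingers move at their own pace and stop on an object; FORCE is the grip in N (left out, the last holds). Time passes only in rows, so rows that do not move let the fingers close. It gives the time, the measured TCP pose, the force, the opening and the grip force at its end, in the units of the state.
- env.state(): the state, without advancing time (a new reading comes with each control period).
- env.grab_frame(name): name is "scene" or "top" or "wrist"; returns the picture (420x560x3 uint8, red, green, blue); there is no depth.
- env.camera_model(name): a dict with "fx", "fy", "cx", "cy" (pixels), "camera_from_world" (4x4, takes a point from world to camera coordinates). Camera axes: x right, y up, looking along -z (the intrinsics and any distortion apply to the point x, -y, -z); pixel columns grow to the right and rows downward; lengths in mm; the calibration is good to about 2 mm. The wrist camera is an equidistant fisheye: a pixel r from the principal point sees the ray r / f radians off the axis. A picture is of the moment at which its call begins: read the wrist's pose just before it. camera_model takes no time and is no camera call; for the wrist camera it gives the pose at the moment of the call.
- env.job_done(): hands the job in; it is judged then, once.
The state is a dict: "time_s": time; "qpos": joint angles; "qvel": joint speeds; "effort": joint torques, N m; "ee_pos": TCP position; "ee_rot": TCP orientation; "force": force on the tool from outside, world axes, zero at the start; "torque": the same for the moment, N m; "gripper_width": finger opening in mm; "gripper_force": force on a finger pad.
Only numpy, scipy, OpenCV 4.12 (cv2) and the standard library are available. Lean on these libraries where they do the work, as an engineer would, in place of code of your own. Each camera call takes 0.05 s, during which the arm holds its last target. There are 200 camera calls.

## Working session

There is one attempt and no reset: what is moved stays moved. The work goes in short steps, Python scripts to look and compute and a shell command to move; the robot and the scene stay as the last step left them, time stands still between calls to the robot, and variables do not carry over. Pictures are saved under pics/ and viewed, at most 10 in all, crops included, and the job is handed in when it is done.

```bash
mkdir -p pics; ls
python3 - <<'E'
from workcell import env
import cv2,numpy as np
s=env.state(); print({k:np.round(v,3).tolist() for k,v in s.items()})
for n in("scene","top"):
    cv2.imwrite(f"pics/{n}0.png",env.grab_frame(n)[...,::-1]); m=env.camera_model(n)
    print(n,{k:np.round(v,3).tolist() if not isinstance(v,str) else v for k,v in m.items()})
E
```

```text
pics
{'time_s': 0.0, 'qpos': [-69.671, 18.352, 89.707, -0.002, 72.042, -1.146], 'qvel': [0.008, -0.044, 0.005, 0.023, 0.146, 0.035], 'effort': [0.001, -41.246, -23.197, 0.073, 0.045, -0.0], 'ee_pos': [210.32, -534.62, 213.115], 'ee_rot': [-179.899, -0.0, 21.476], 'force': [-0.024, 0.451, -0.072], 'torque': [0.014, -0.055, -0.005], 'gripper_force': 0.0, 'gripper_width': 91.356}
scene {'fx': 415.434, 'fy': 415.434, 'cx': 283.44, 'cy': 203.688, 'camera_from_world': [[-0.202, 0.979, 0.005, 140.828], [-0.712, -0.15, 0.686, 360.321], [0.673, 0.135, 0.728, -1352.771], [0.0, 0.0, 0.0, 1.0]]}
top {'fx': 439.078, 'fy': 439.078, 'cx': 284.564, 'cy': 205.412, 'camera_from_world': [[-0.016, -1.0, 0.005, -37.965], [0.987, -0.015, 0.159, -593.119], [-0.159, 0.007, 0.987, -1101.674], [0.0, 0.0, 0.0, 1.0]]}
```

View pics/scene0.png

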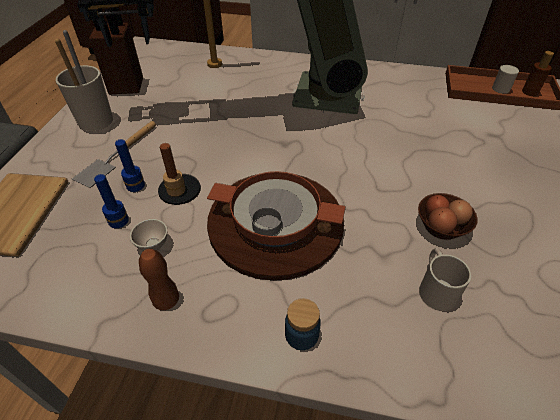

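View pics/top0.png

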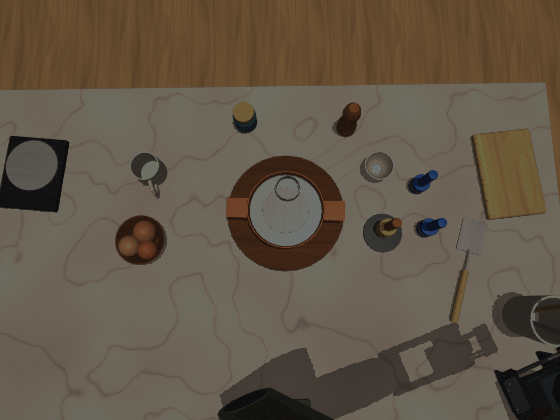

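The mallet candidates in the top view are the wooden one on the dark coaster (388,227) and two blue ones (425,182) and (432,227). The wooden one with the brass band fits the description. The lugs are at (237,208) and (336,211), and the cutter is at (288,187). I'll confirm with a crop and measure.

```bash
cat > h.py <<'E'
from workcell import env
import cv2,numpy as np
def ray(n,px):
    m=env.camera_model(n);T=np.array(m["camera_from_world"]);R=T[:3,:3]
    x=(px[0]-m["cx"])/m["fx"];y=(px[1]-m["cy"])/m["fy"]
    return -R.T@T[:3,3],R.T@np.array([x,-y,-1.])
def plane(n,px,z):
    o,d=ray(n,px);return o+d*(z-o[2])/d[2]
def proj(n,P):
    m=env.camera_model(n);T=np.array(m["camera_from_world"]);p=T[:3,:3]@P+T[:3,3]
    return m["cx"]+m["fx"]*p[0]/-p[2],m["cy"]+m["fy"]*-p[1]/-p[2]
def tri(p1,n1,p2,n2):
    (o,d),(q,e)=ray(n1,p1),ray(n2,p2)
    t=np.linalg.lstsq(np.c_[d,-e],q-o,rcond=None)[0];a=o+t[0]*d;b=q+t[1]*e
    return (a+b)/2,np.linalg.norm(a-b)
E
python3 - <<'E'
import cv2,numpy as np
t=cv2.imread("pics/top0.png");s=cv2.imread("pics/scene0.png")
a=cv2.resize(t[145:280,215:455],(800,450),interpolation=cv2.INTER_CUBIC)
cv2.imwrite("pics/c1.png",cv2.convertScaleAbs(a,alpha=1.6))
b=cv2.resize(s[130:280,90:360],None,fx=2.96,fy=2.96,interpolation=cv2.INTER_CUBIC)
cv2.imwrite("pics/c2.png",cv2.convertScaleAbs(b,alpha=1.6))
for n,im in(("top",t),("scene",s)):
    h=cv2.cvtColor(im,cv2.COLOR_BGR2HSV)
    for nm,lo,hi in(("copper",(3,130,110),(14,255,255)),("dark",(0,0,0),(179,90,75)),("brass",(14,90,80),(26,255,255))):
        c,_,st,ce=cv2.connectedComponentsWithStats(cv2.inRange(h,lo,hi))
        for i in range(1,c):
            if st[i,4]>40 and 80<ce[i][0]<460 and 100<ce[i][1]<300:print(n,nm,st[i],ce[i].round(1))
    for p in ([(388,227),(237,208),(372,235),(336,211)] if n=="top" else [(173,182),(329,212),(193,192)]):print(p,h[p[1],p[0]])
E
```

```text
top copper [227 198  21  19 332] [236.9 206.8]
top copper [325 201  20  19 340] [334.5 209.7]
top dark [232 115  24  19 105] [240.3 127.1]
top dark [332 120  13  18  58] [335.6 128.3]
top dark [131 153  26  25 321] [140.5 162.6]
top dark [370 152  23  26 149] [385.7 162.7]
top dark [138 158  29  41 343] [156.8 177.9]
top dark [360 158  23  25 159] [367.1 173.5]
top dark [275 174  25  17  81] [288.7 179.9]
top dark [406 177  18  18  70] [411.4 186.9]
top dark [274 188  25  13  54] [284.5 197. ]
top dark [363 214  39  39 853] [380.  234.8]
top dark [413 219  17  19  85] [418.8 229.4]
top dark [142 221  25  44 107] [160.1 247.1]
top dark [448 270  14  51 107] [454.3 294.5]
top brass [233 102  21  20 331] [242.9 111.3]
top brass [380 229  17   7  57] [388.4 232.2]
top brass [123 242   9   8  43] [127.  245.3]
top brass [452 270  17  53 312] [459.7 296.8]
(388, 227) [ 15 139  33]
(237, 208) [ 11 163 111]
(372, 235) [15 10 53]
(336, 211) [ 12 160 110]
scene copper [207 183  29  19 369] [221.5 192. ]
scene copper [432 195  40  31 660] [449.8 209.6]
scene copper [315 202  30  21 431] [330.7 212.1]
scene copper [142 251  13   9  64] [148.  255.8]
scene dark [  58   31   63  103 2287] [ 89.1 100.2]
scene dark [128 127  28  25  68] [141.2 138.3]
scene dark [158 174  43  31 600] [181.5 191. ]
scene dark [252 208  31  28 419] [267.  221.3]
scene dark [416 215  57  34 575] [443.4 237.7]
scene dark [132 226   7  18  47] [134.2 235.8]
scene dark [329 232  16  28  46] [339.4 244. ]
scene dark [137 234  37  23 284] [160.5 246.3]
scene dark [ 419  249   49   64 1010] [438.2 291.9]
scene dark [432 257  37  29 681] [451.5 271.3]
scene brass [125 121  30  25 175] [139.7 132. ]
scene brass [163 172  17  11  72] [168.4 178.4]
(173, 182) [ 16 147  66]
(329, 212) [  7 178 122]
(193, 192) [113  38  27]
```

View pics/c1.png

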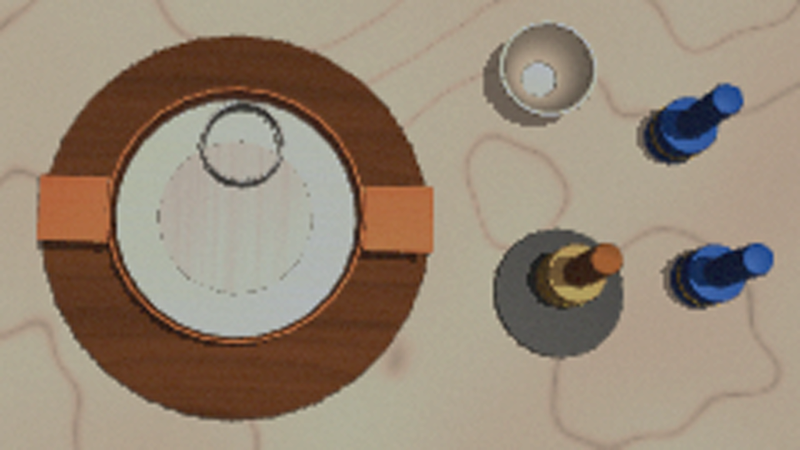

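View pics/c2.png

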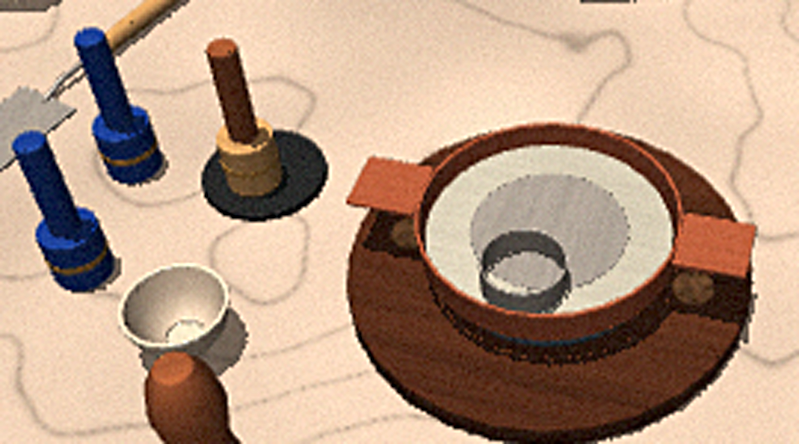

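The crop confirms it: wooden mallet, brass band, on the slate coaster at top-crop (580,275), with its handle top at (604,260). Neither blue one stands on a coaster. Now I'll compute positions.

Run:
```python
from h import *
np.set_printoptions(precision=1,suppress=True)
for nm,t,s,z in(("handle",(396.2,223.0),(164.7,145.9),148),("coaster",(382.4,232.9),(179.4,188.8),8),("lug_a",(236.9,207.2),(330.7,212.1),75),("lug_b",(334.5,210.2),(221.5,192),75),("board",(285.6,213.5),None,20),("cutter",(288,187),(267,214),79)):
    print(nm,"top",plane("top",t,z), *( ["scene",plane("scene",s,z),"tri",*tri(t,"top",s,"scene")] if s else []))
```

```text
handle top [ 530.  -310.6  148. ] scene [ 531.8 -306.   148. ] tri [ 529.6 -309.3  146.1] 3.622798389270245
coaster top [ 520.2 -308.8    8. ] scene [ 525.  -300.1    8. ] tri [ 519.8 -306.9    2. ] 6.614137699444314
lug_a top [585.2  74.9  75. ] scene [586.7  80.4  75. ] tri [585.3  77.7  72.9] 5.272540747531809
lug_b top [ 573.8 -174.    75. ] scene [ 576.8 -167.4   75. ] tri [ 573.6 -171.7   71.3] 5.624705466901226
board top [575.  -49.6  20. ]
cutter top [635.1 -56.3  79. ] scene [623.8 -51.4  79. ] tri [632.4 -52.7  88.4] 7.0534552412517515
```

```bash
python3 -m jog '{"jaw":[60,60,60,60,60,60,60,60,60,60],"slide":[[0.34,-0.87,0],[0.34,-0.87,0],[0.34,-0.87,0],[0.34,-0.87,0],[0.34,-0.87,0],[0.34,-0.87,0],[0.34,-0.87,0],[0.34,-0.87,0],[0,0,0],[0,0,0]],"spin":[0,0,0,0,0,0,0,0,1,1]}' 50
```

```text
time_s: 1.1
ee_pos: [209.8, -309.9, 213.9]
ee_rot: [-180.0, 0.0, 5.2]
force: [-0.1, 0.0, 0.2]
gripper_width: 60.0
gripper_force: 0.0
```

```bash
python3 -m jog '{"jaw":[60,60,60,60,60,60,60,60,60],"slide":[[0,0,0],[1,0,0],[1,0,0],[1,0,0],[1,0,0],[1,0,0],[1,0,0],[1,0,0],[1,0,0]],"spin":[0.68,0,0,0,0,0,0,0,0]}'
```

```text
time_s: 2.0
ee_pos: [451.0, -310.4, 213.5]
ee_rot: [-180.0, 0.1, 0.0]
force: [-0.4, -0.7, 0.4]
gripper_width: 60.0
gripper_force: 0.0
```

Next I'll look with the wrist camera from 80 mm short, to refine the handle and the lugs.

```bash
cat >> h.py <<'E'
def wray(px,m):
    T=np.array(m["camera_from_world"]);R=T[:3,:3]
    u=np.array([(px[0]-m["cx"])/m["fx"],(px[1]-m["cy"])/m["fy"]]);th=np.hypot(*u)
    k=np.sin(th)/th if th>1e-9 else 1
    return -R.T@T[:3,3],R.T@np.array([u[0]*k,-u[1]*k,-np.cos(th)])
def wplane(px,z,m):
    o,d=wray(px,m);return o+d*(z-o[2])/d[2]
def wproj(P,m):
    T=np.array(m["camera_from_world"]);p=T[:3,:3]@P+T[:3,3];q=np.array([p[0],-p[1]]);r=np.hypot(*q)
    th=np.arctan2(r,-p[2]);return np.array([m["cx"],m["cy"]])+m["fx"]*th*q/r
E
python3 - <<'E'
from h import *
import pickle
m=env.camera_model("wrist");im=env.grab_frame("wrist")[...,::-1]
pickle.dump(m,open("w1.pkl","wb"))
cv2.imwrite("pics/w1.png",im)
print({k:np.round(v,2).tolist() for k,v in m.items() if not isinstance(v,str)})
for P in([530,-309,148],[520,-307,8],[585,77,75],[574,-171,75]):print(P,wproj(np.array(P,float),m).round(1))
E
```

```text
{'fx': 325.19, 'fy': 325.19, 'cx': 276.04, 'cy': 211.48, 'camera_from_world': [[0.0, -1.0, -0.0, -309.88], [0.96, 0.0, -0.29, -400.61], [0.29, -0.0, 0.96, -519.65], [0.0, 0.0, 0.0, 1.0]]}
[530, -309, 148] [275.2 121. ]
[520, -307, 8] [273.9 128.2]
[585, 77, 75] [-21.4 104.9]
[574, -171, 75] [135.8  82.1]
```

View pics/w1.png

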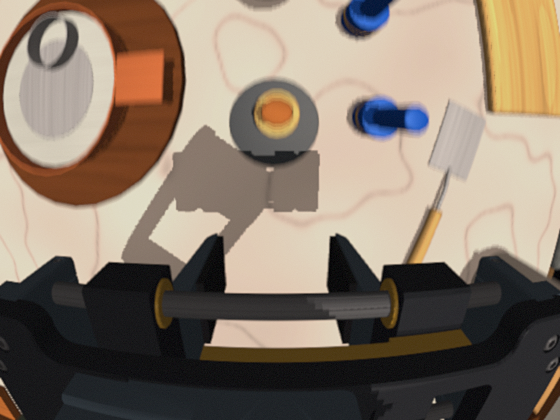

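Wrist view: handle top at about (276,111), coaster centre (274,121), lug_b (141,77).

Run:
```python
from h import *
import pickle
np.set_printoptions(precision=1,suppress=True)
m=pickle.load(open("w1.pkl","rb"));im=cv2.imread("pics/w1.png");h=cv2.cvtColor(im,cv2.COLOR_BGR2HSV)
def cent(lo,hi,x0,x1,y0,y1):
    k=np.zeros(h.shape[:2],np.uint8);k[y0:y1,x0:x1]=cv2.inRange(h,lo,hi)[y0:y1,x0:x1]
    c,_,st,ce=cv2.connectedComponentsWithStats(k);i=1+st[1:,4].argmax();return st[i],ce[i]
for nm,a,z in(("handle",((3,130,110),(14,255,255),250,300,90,140),148),("lug_b",((3,130,110),(14,255,255),112,180,40,120),75),("coaster",((0,0,0),(179,70,105),225,325,75,150),8)):
    st,c=cent(*a);print(nm,st,c,wplane(c,z,m))
print("coaster box",wplane((274,119.5),8,m),"edges",wplane((230,119),8,m),wplane((318.5,119),8,m),wplane((274,79),8,m))
print(h[111,276],h[100,240],h[107,258])
```

```text
handle [261  99  31  25 605] [276.  111.7] [ 536.7 -309.6  148. ]
lug_b [ 112   40   68   80 4089] [145.   79.8] [ 575.3 -181.2   75. ]
coaster [ 230   82   85   68 2122] [256.6 122.5] [ 526.7 -287.3    8. ]
coaster box [ 530.  -307.2    8. ] edges [ 531.3 -256.7    8. ] [ 531.2 -358.1    8. ] [ 577.  -307.1    8. ]
[ 12 188 204] [120   3  90] [ 18 141 152]
```

```bash
python3 -m jog '{"jaw":[60,60,60,60,60,60,60,60,60,60],"slide":[[0.91,0,0],[0.91,0,0],[0.91,0,0],[0,0,0],[0,0,0.64],[0,0,0.64],[0,0,0.64],[0,0,0.64],[0,0,0.64],[0,0,0.62]],"spin":[0,0,0,0,0,0,0,0,0,0]}'
```

```text
time_s: 3.05
ee_pos: [530.6, -310.6, 98.4]
ee_rot: [-180.0, 0.1, 0.0]
force: [0.3, -0.3, -0.5]
gripper_width: 59.9
gripper_force: 0.0
```

```bash
python3 -m jog '{"jaw":[40,30,24,20,16,16,16,16,16,16],"slide":[[0,0,0],[0,0,0],[0,0,0],[0,0,0],[0,0,0],[0,0,0],[0,0,0],[0,0,0],[0,0,0],[0,0,0]],"spin":[0,0,0,0,0,0,0,0,0,0]}' 50; python3 -c "
from h import *
cv2.imwrite('pics/g1.png',np.hstack([cv2.resize(env.grab_frame('wrist'),(400,300)),cv2.resize(env.grab_frame('scene')[60:260,50:300],(375,300))])[...,::-1])"
```

```text
time_s: 4.05
ee_pos: [532.3, -310.9, 100.3]
ee_rot: [180.0, -0.1, 0.0]
force: [-0.5, -0.1, 7.3]
gripper_width: 23.2
gripper_force: 50.0
```

View pics/g1.png

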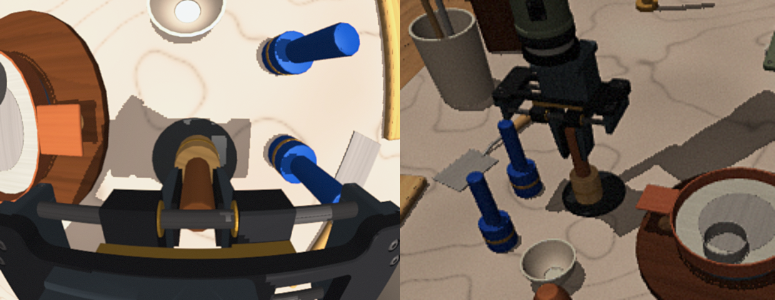

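Grasp is good: the handle sits between the pads. Now lift, and move over to lug_b.

```bash
python3 -m jog '{"jaw":[16,16,16,16,16,16,16,16,16,16],"slide":[[0,0,-0.5],[0,0,-0.7],[0,0,-0.9],[0,0,-0.9],[0.25,-0.75,0],[0.25,-0.8,0],[0.25,-0.8,0],[0.25,-0.8,0],[0.25,-0.8,0],[0.2,-0.6,0]],"spin":[0,0,0,0,0,0,0,0,0,0]}'
```

```text
time_s: 5.15
ee_pos: [574.9, -172.5, 188.0]
ee_rot: [-179.9, 0.1, 0.1]
force: [-0.2, -0.6, -3.5]
gripper_width: 23.0
gripper_force: 50.0
```

```bash
python3 -m jog '{"jaw":[16,16,16],"slide":[[0,0,0],[0,0,0],[0,0,0]],"spin":[0,0,0]}'; python3 -c "
from h import *
print(env.state()['force'],env.state()['ee_pos'])
cv2.imwrite('pics/b1.png',np.hstack([cv2.resize(env.grab_frame('wrist'),(400,300)),cv2.resize(env.grab_frame('scene')[60:260,150:400],(375,300))])[...,::-1])"
```

```text
time_s: 5.45
ee_pos: [574.8, -174.9, 188.7]
ee_rot: [180.0, 0.1, 0.0]
force: [-0.1, 0.8, -3.8]
gripper_width: 23.1
gripper_force: 50.0
[-0.10907416  0.84127752 -3.81199422] [ 574.79856065 -174.90529747  188.74443181]
```

View pics/b1.png

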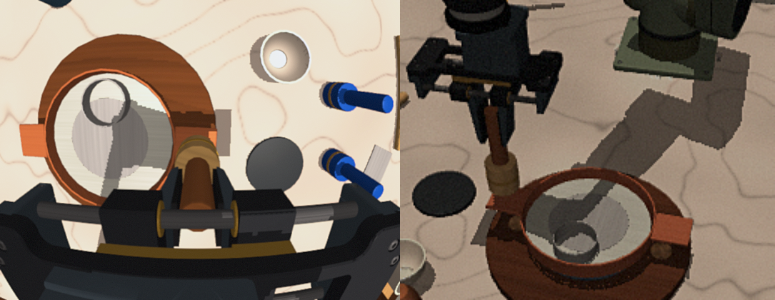

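The mallet is hanging over lug_b, clear of the rim. I'll descend slowly until contact.

```bash
python3 -m jog '{"jaw":[16,16,16,16,16,16,16,16],"slide":[[0,0,0.2],[0,0,0.2],[0,0,0.1],[0,0,0.05],[0,0,0.05],[0,0,0.05],[0,0,0.05],[0,0,0]],"spin":[0,0,0,0,0,0,0,0]}'
```

```text
time_s: 6.35
ee_pos: [575.2, -174.1, 168.2]
ee_rot: [180.0, 0.0, 0.0]
force: [-0.3, -0.1, -3.0]
gripper_width: 23.5
gripper_force: 50.0
```

```bash
python3 -m jog '{"jaw":[16,16,16],"slide":[[0,0,0.05],[0,0,0.05],[0,0,0.0]],"spin":[0,0,0]}';python3 -m jog '{"jaw":[16,16],"slide":[[0,0,0.05],[0,0,0.05]],"spin":[0,0]}';python3 -m jog '{"jaw":[16,16],"slide":[[0,0,0.05],[0,0,0.05]],"spin":[0,0]}'
```

```text
time_s: 6.65
ee_pos: [575.2, -174.1, 165.1]
ee_rot: [-180.0, 0.0, 0.0]
force: [-0.2, 0.2, -2.8]
gripper_width: 23.3
gripper_force: 50.0
time_s: 6.85
ee_pos: [575.6, -174.3, 163.4]
ee_rot: [180.0, -0.1, 0.0]
force: [-1.6, 0.7, 4.3]
gripper_width: 23.2
gripper_force: 50.0
time_s: 7.05
ee_pos: [575.6, -174.4, 160.1]
ee_rot: [180.0, -0.1, 0.0]
force: [-1.3, -0.8, 3.6]
gripper_width: 23.5
gripper_force: 50.0
```

```bash
python3 -m jog '{"jaw":[16,16,16,16,16,16,16,16,16,16],"slide":[[0,0,-0.5],[0,0,-0.5],[0.04,-0.83,0],[0.04,-0.9,0],[0.05,-1,0],[0.05,-1,0],[0.05,-1,0],[0.05,-1,0],[0.05,-1,0],[0.05,-1,0]],"spin":[0,0,0,0,0,0,0,0,0,0]}';python3 -m jog '{"jaw":[16,16,16,16,16,16,16,16,16,16],"slide":[[0,-0.57,0],[0,0,0],[0,0,0.2],[0,0,0.2],[0,0,0.1],[0,0,0.05],[0,0,0.05],[0,0,0.05],[0,0,0],[0,0,0]],"spin":[0,0,0,0,0,0,0,0,0,0]}'
```

```text
time_s: 8.05
ee_pos: [586.3, 59.0, 188.1]
ee_rot: [180.0, 0.1, 0.0]
force: [0.9, 0.6, -3.2]
gripper_width: 23.6
gripper_force: 50.0
time_s: 9.05
ee_pos: [586.7, 74.8, 170.0]
ee_rot: [180.0, -0.0, 0.0]
force: [-0.5, -0.1, -2.9]
gripper_width: 23.0
gripper_force: 50.0
```

```bash
python3 -m jog '{"jaw":[16,16],"slide":[[0,0,0.05],[0,0,0.05]],"spin":[0,0]}';python3 -m jog '{"jaw":[16,16],"slide":[[0,0,0.05],[0,0,0.05]],"spin":[0,0]}';python3 -c "
from h import *
cv2.imwrite('pics/a1.png',np.hstack([cv2.resize(env.grab_frame('wrist'),(400,300)),cv2.resize(env.grab_frame('scene')[60:260,200:450],(375,300))])[...,::-1])"
```

```text
time_s: 9.25
ee_pos: [586.6, 74.8, 166.9]
ee_rot: [180.0, -0.0, 0.0]
force: [-0.1, -0.4, -3.3]
gripper_width: 23.4
gripper_force: 50.0
time_s: 9.45
ee_pos: [586.8, 74.9, 164.6]
ee_rot: [-180.0, -0.1, 0.0]
force: [-0.6, -0.1, 3.1]
gripper_width: 23.0
gripper_force: 50.0
```

View pics/a1.png

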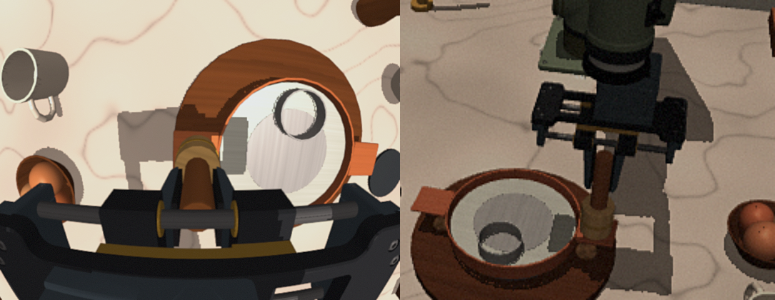

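The mallet is seated on lug_a. I'll drive it to TCP z≈153, which is about 7 mm below lug_b.

```bash
python3 -m jog '{"jaw":[16,16,16,16,16,16,16,16],"slide":[[0,0,0.05],[0,0,0.05],[0,0,0.05],[0,0,0.05],[0,0,0.05],[0,0,0.05],[0,0,0.05],[0,0,0.05]],"spin":[0,0,0,0,0,0,0,0]}'
```

```text
time_s: 10.35
ee_pos: [586.8, 75.3, 151.8]
ee_rot: [-180.0, -0.0, 0.0]
force: [-0.9, 4.5, 4.0]
gripper_width: 23.2
gripper_force: 50.0
```

```bash
python3 -m jog '{"jaw":[16,16,16,16,16,16,16,16,16,16],"slide":[[0,0,-0.6],[0,0,-0.65],[-0.04,0.83,0],[-0.04,0.9,0],[-0.05,1,0],[-0.05,1,0],[-0.05,1,0],[-0.05,1,0],[-0.05,1,0],[-0.05,1,0]],"spin":[0,0,0,0,0,0,0,0,0,0]}';python3 -m jog '{"jaw":[16,16,16,16,16,16,16,16,16,16],"slide":[[0,0.57,0],[0,0,0],[0,0,0.2],[0,0,0.2],[0,0,0.2],[0,0,0.1],[0,0,0.05],[0,0,0.05],[0,0,0.05],[0,0,0.05]],"spin":[0,0,0,0,0,0,0,0,0,0]}'
```

```text
time_s: 11.35
ee_pos: [574.0, -159.2, 187.4]
ee_rot: [179.9, 0.2, 0.0]
force: [0.8, -0.1, -2.8]
gripper_width: 23.0
gripper_force: 50.0
time_s: 12.35
ee_pos: [575.5, -174.2, 162.5]
ee_rot: [180.0, -0.0, 0.0]
force: [-0.4, -0.5, -3.2]
gripper_width: 23.2
gripper_force: 50.0
```

```bash
python3 -m jog '{"jaw":[16,16],"slide":[[0,0,0.05],[0,0,0.05]],"spin":[0,0]}'; python3 -m jog '{"jaw":[16,16,16,16,16,16,16],"slide":[[0,0,0.05],[0,0,0.05],[0,0,0.05],[0,0,0.05],[0,0,0.05],[0,0,0.05],[0,0,0]],"spin":[0,0,0,0,0,0,0]}'
```

```text
time_s: 12.55
ee_pos: [575.3, -174.3, 159.3]
ee_rot: [180.0, -0.0, 0.0]
force: [0.3, 0.8, -2.7]
gripper_width: 22.9
gripper_force: 50.0
time_s: 13.25
ee_pos: [575.4, -174.7, 150.3]
ee_rot: [179.9, -0.0, 0.0]
force: [-0.6, -1.8, 2.6]
gripper_width: 23.6
gripper_force: 50.0
```

```bash
python3 -m jog '{"jaw":[16,16,16,16,16,16],"slide":[[0,0,0.05],[0,0,0.05],[0,0,0.05],[0,0,0.04],[0,0,0.03],[0,0,0]],"spin":[0,0,0,0,0,0]}'
```

```text
time_s: 13.85
ee_pos: [575.4, -174.4, 143.5]
ee_rot: [180.0, -0.0, 0.0]
force: [-1.5, -3.4, 1.3]
gripper_width: 23.3
gripper_force: 50.0
```

```bash
python3 -m jog '{"jaw":[16,16,16,16,16,16,16,16,16,16],"slide":[[0,0,-0.72],[0,0,-0.8],[0.04,-0.83,0],[0.04,-0.9,0],[0.05,-1,0],[0.05,-1,0],[0.05,-1,0],[0.05,-1,0],[0.05,-1,0],[0.05,-1,0]],"spin":[0,0,0,0,0,0,0,0,0,0]}';python3 -m jog '{"jaw":[16,16,16,16,16,16,16,16,16,16],"slide":[[0,-0.57,0],[0,0,0],[0,0,0.3],[0,0,0.3],[0,0,0.3],[0,0,0.15],[0,0,0.08],[0,0,0.05],[0,0,0.05],[0,0,0.05]],"spin":[0,0,0,0,0,0,0,0,0,0]}'
```

```text
time_s: 14.85
ee_pos: [585.3, 60.3, 187.6]
ee_rot: [-179.9, 0.2, 0.0]
force: [0.7, -0.1, -2.8]
gripper_width: 23.0
gripper_force: 50.0
time_s: 15.85
ee_pos: [586.8, 74.8, 151.2]
ee_rot: [-180.0, -0.0, 0.0]
force: [0.2, 0.2, -2.9]
gripper_width: 23.5
gripper_force: 50.0
```

```bash
python3 -m jog '{"jaw":[16,16,16,16,16,16],"slide":[[0,0,0.05],[0,0,0.05],[0,0,0.05],[0,0,0.05],[0,0,0.04],[0,0,0]],"spin":[0,0,0,0,0,0]}';python3 -m jog '{"jaw":[16,16,16],"slide":[[0,0,0.03],[0,0,0.02],[0,0,0]],"spin":[0,0,0]}'
```

```text
time_s: 16.45
ee_pos: [586.9, 75.2, 143.8]
ee_rot: [-180.0, -0.1, 0.0]
force: [-0.4, 2.8, 1.6]
gripper_width: 23.6
gripper_force: 50.0
time_s: 16.75
ee_pos: [586.9, 75.1, 142.4]
ee_rot: [-180.0, -0.0, 0.0]
force: [-0.5, 2.8, 2.6]
gripper_width: 23.4
gripper_force: 50.0
```

```bash
for i in 1 2; do python3 -m jog '{"jaw":[16,16],"slide":[[0,0,0.02],[0,0,0.02]],"spin":[0,0]}' | grep -E "ee_pos|force"; done
```

```text
ee_pos: [587.0, 75.2, 142.3]
force: [-2.6, 2.8, 11.2]
gripper_force: 50.0
ee_pos: [587.1, 75.2, 142.3]
force: [-3.0, 2.5, 17.4]
gripper_force: 50.0
```

Lug_a is seated on the cork (about 20 N). Back to lug_b to finish it.

```bash
python3 -m jog '{"jaw":[16,16,16,16,16,16,16,16,16,16],"slide":[[0,0,-0.8],[0,0,-0.85],[-0.04,0.83,0],[-0.04,0.9,0],[-0.05,1,0],[-0.05,1,0],[-0.05,1,0],[-0.05,1,0],[-0.05,1,0],[-0.05,1,0]],"spin":[0,0,0,0,0,0,0,0,0,0]}';python3 -m jog '{"jaw":[16,16,16,16,16,16,16,16,16,16],"slide":[[0,0.57,0],[0,0,0],[0,0,0.3],[0,0,0.3],[0,0,0.4],[0,0,0.25],[0,0,0.1],[0,0,0.05],[0,0,0.04],[0,0,0.0]],"spin":[0,0,0,0,0,0,0,0,0,0]}'
```

```text
time_s: 18.15
ee_pos: [573.9, -158.8, 187.6]
ee_rot: [180.0, 0.2, 0.0]
force: [-0.1, -0.2, -3.6]
gripper_width: 23.0
gripper_force: 50.0
time_s: 19.15
ee_pos: [575.5, -174.2, 146.4]
ee_rot: [180.0, -0.0, 0.0]
force: [-0.3, 0.6, -3.2]
gripper_width: 23.3
gripper_force: 50.0
```

```bash
for i in 1 2 3; do python3 -m jog '{"jaw":[16,16],"slide":[[0,0,0.03],[0,0,0.02]],"spin":[0,0]}' | grep -E "ee_pos|force"; done
```

```text
ee_pos: [575.5, -174.3, 144.9]
force: [-0.2, -0.3, -3.0]
gripper_force: 50.0
ee_pos: [575.4, -174.3, 143.3]
force: [-0.4, 0.1, 0.4]
gripper_force: 50.0
ee_pos: [575.4, -174.3, 142.4]
force: [-1.6, 0.1, 2.5]
gripper_force: 50.0
```

```bash
for i in 1 2; do python3 -m jog '{"jaw":[16,16],"slide":[[0,0,0.02],[0,0,0.02]],"spin":[0,0]}' | grep -E "ee_pos|force"; done
```

```text
ee_pos: [575.6, -174.4, 142.3]
force: [-3.6, 0.5, 10.3]
gripper_force: 50.0
ee_pos: [575.7, -174.4, 142.2]
force: [-5.3, 0.8, 15.9]
gripper_force: 50.0
```

Both lugs are on cork. I'll lift and return over the coaster.

```bash
python3 -m jog '{"jaw":[16,16,16,16,16,16,16,16,16],"slide":[[0,0,-0.8],[0,0,-0.87],[-0.25,0.75,0],[-0.25,0.8,0],[-0.25,0.8,0],[-0.25,0.8,0],[-0.25,0.8,0],[-0.2,0.6,0],[0,0,0]],"spin":[0,0,0,0,0,0,0,0,0]}'
python3 - <<'E'
from h import *
np.set_printoptions(precision=1,suppress=True)
t=env.grab_frame("top")[...,::-1].copy();s=env.grab_frame("scene")[...,::-1].copy();c=[]
for im in(t,s):
    k=cv2.inRange(cv2.cvtColor(im,cv2.COLOR_BGR2HSV),(3,130,95),(14,255,255));n,_,st,ce=cv2.connectedComponentsWithStats(k)
    print([(st[i].tolist(),ce[i].round(1).tolist()) for i in range(1,n) if 150<st[i,4]<600 and 150<ce[i][1]<260])
cv2.imwrite("pics/r1.png",np.hstack([cv2.resize(t[140:280,215:425],(420,280)),cv2.resize(s[90:290,100:360],(364,280))]))
E
```

```text
time_s: 21.05
ee_pos: [531.0, -313.0, 188.5]
ee_rot: [180.0, 0.0, -0.1]
force: [0.4, 0.1, -3.6]
gripper_width: 23.2
gripper_force: 50.0
[([227, 199, 22, 20, 395], [237.8, 208.4]), ([321, 202, 23, 21, 389], [332.5, 211.5]), ([134, 222, 18, 18, 248], [142.3, 230.8]), ([119, 237, 18, 18, 222], [127.4, 245.5]), ([138, 242, 16, 15, 179], [145.3, 249.1])]
[([267, 185, 77, 59, 522], [325.0, 220.0]), ([208, 188, 40, 49, 420], [224.7, 201.6])]
```

View pics/r1.png

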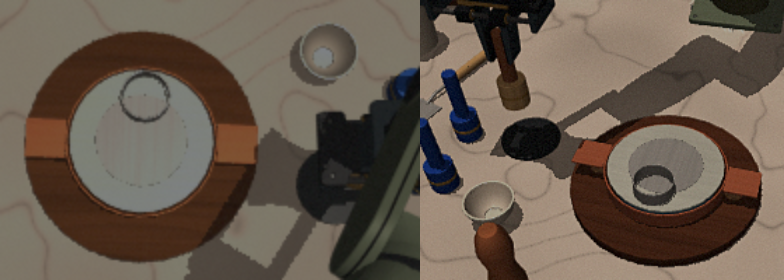

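The ring lies flat and the cutter is undisturbed. Lowering the mallet now.

```bash
python3 -m jog '{"jaw":[16,16,16,16,16,16,16,16,16],"slide":[[-0.2,0,0],[0,0,0.5],[0,0,0.6],[0,0,0.6],[0,0,0.5],[0,0,0.3],[0,0,0.2],[0,0,0.1],[0,0,0]],"spin":[0,0,0,0,0,0,0,0,0]}'; for i in 1 2 3; do python3 -m jog '{"jaw":[16,16],"slide":[[0,0,0.03],[0,0,0.02]],"spin":[0,0]}' | grep -E "ee_pos|force"; done
```

```text
time_s: 22.05
ee_pos: [526.0, -310.6, 105.5]
ee_rot: [180.0, -0.0, 0.0]
force: [-0.3, 0.2, -4.5]
gripper_width: 23.3
gripper_force: 50.0
ee_pos: [526.2, -311.0, 104.4]
force: [-0.9, -0.4, -3.1]
gripper_force: 50.0
ee_pos: [526.0, -310.8, 102.5]
force: [-0.5, -0.0, -2.8]
gripper_force: 50.0
ee_pos: [525.9, -310.7, 100.8]
force: [-0.2, 0.9, -3.7]
gripper_force: 50.0
```

```bash
for i in 1 2; do python3 -m jog '{"jaw":[16,16],"slide":[[0,0,0.02],[0,0,0.02]],"spin":[0,0]}' | grep -E "ee_pos|force"; done
```

```text
ee_pos: [526.0, -310.7, 100.3]
force: [-1.7, 0.2, 4.0]
gripper_force: 50.0
ee_pos: [526.0, -310.8, 100.3]
force: [-3.6, 2.7, 11.2]
gripper_force: 50.0
```

Seated. I'll ease off the pressure, open symmetrically, then rise.

```bash
python3 -m jog '{"jaw":[16,26,32,40,50,60,60,60],"slide":[[0,0,-0.03],[0,0,0],[0,0,0],[0,0,0],[0,0,0],[0,0,0],[0,0,0],[0,0,0]],"spin":[0,0,0,0,0,0,0,0]}' 10;python3 -m jog '{"jaw":[60,60,60,60,60,60,60,60,60],"slide":[[0,0,-0.3],[0,0,-0.6],[0,0,-0.8],[0,0,-0.9],[0,0,-0.9],[-1,0,0],[-1,0,0],[-1,0,0],[0,0,0]],"spin":[0,0,0,0,0,0,0,0,0]}'
python3 - <<'E'
from h import *
m=env.camera_model("wrist");w=env.grab_frame("wrist")[...,::-1];s=env.grab_frame("scene")[...,::-1]
cv2.imwrite("pics/f1.png",np.hstack([cv2.resize(w,(400,300)),cv2.resize(s[110:290,90:360],(400,300))]))
E
```

```text
time_s: 23.85
ee_pos: [525.9, -310.7, 99.3]
ee_rot: [180.0, 0.0, 0.0]
force: [0.8, -0.5, 0.0]
gripper_width: 60.0
gripper_force: 0.0
time_s: 24.75
ee_pos: [432.8, -310.4, 205.4]
ee_rot: [180.0, 0.1, -0.1]
force: [-0.1, 0.0, 1.4]
gripper_width: 59.8
gripper_force: 0.0
```

View pics/f1.png

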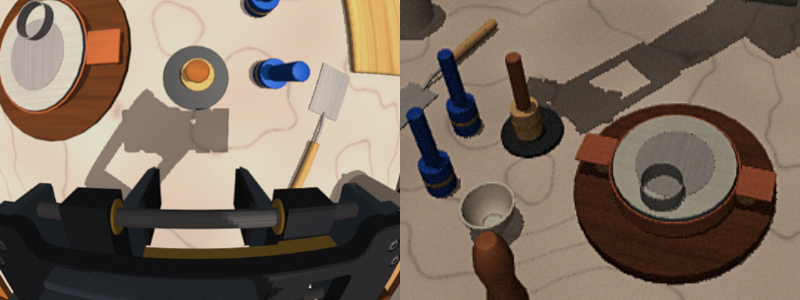

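The mallet stands upright near the coaster's centre, with the gripper clear. Lug contact heights were 142.3 − 92.3 ≈ 50 mm on both sides. Handing in.

```bash
python3 -c "
from workcell import env
print(env.job_done())"
```

```text
the job is handed in; nothing more can be done
None
```

I handed the job in at about 25 s: both lugs measured about 50 mm (home), the mallet stands released and upright on its slate coaster, and the last pictures show the neighbouring items undisturbed. The hand-in call returned no verdict.

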